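# Find the loose clamp knob and flag it

### The job

One of the two red wing knobs on the wooden bar has worked loose. Find it by gripping a knob, twisting it about 30 degrees either way and letting go: a tight knob resists and springs back (then try the other one), the loose one stays turned; leave it so. Then flag the loose knob by standing the black thread spool upright on the table in front of it, about 8 cm from the knob on the robot's side of the bar.

Things in the scene. Friction and masses are not known exactly. Their poses are not given: they have to be found in the camera images.
- clamp_a: clamp with red wing knob, fixed 220 mm from its twin along a wooden bar (40 wide, 310 long, 18 high). One knob is loose, one tight: look and side do not tell. Origin: on the knob's axis, 18 above the table; y along the bar, x away from the robot. Wing: flat upright red slab 50 long (along x at the start), 13 thick (y), 26 to 50 above the origin; below it a thin stud, wider parts end at 16.
- knob_a (a joint): angle of clamp_a's knob (rad), 0 at the start, positive anticlockwise from above, stops at 1.05 either way. If loose it turns easily (0.03 N m) and stays where left; if tight it resists like a stiff spring (0.4 N m at 0.5 rad) and springs back to 0 when released.
- clamp_b: its twin, identical in shape, size, origin and axes, on the same bar with the same yaw; steel plate 36x50, red wing knob 50 long x 13 thick, 26 to 50 mm above this origin, origin 18 mm above the table.
- knob_b (a joint): angle of clamp_b's knob (rad), 0 at the start, positive anticlockwise from above, stops at 1.05 either way. If loose it turns easily (0.03 N m) and stays where left; if tight it resists like a stiff spring (0.4 N m at 0.5 rad) and springs back to 0 when released.
- spool_center (a point): centre (half-way up, 21 mm above its foot) of the loose spool of black thread with pale wooden end discs, diameter 30, 42 high, standing upright on the table between the robot and the wooden bar; z is its axis. Not to be confused with the cream thread cone at the back.
Not all that is in view belongs to the job. Leave any purple or turquoise look-alike of the part that bears spool_center alone.

How it is judged:
On the way:
1. one of the knobs is gripped and twisted by more than 0.12 rad (((contact force between the fingers and clamp_a above 1 N and (value of joint knob_a above 0.12 rad or value of joint knob_a below -0.12 rad)) or (contact force between the fingers and clamp_b above 1 N and (value of joint knob_b above 0.12 rad or value of joint knob_b below -0.12 rad)))), for 0.1 s.
At the end, for the whole second after the job is handed in: the loose knob is left turned by over 0.25 rad, the tight one is back within 0.1 rad; the spool stands upright (10 degrees) on the table, released, on the robot's side of the bar (over 30 mm in front of the knob line), its centre within 105 mm horizontally of the loose knob's axis ((((value of joint knob_a above 0.25 rad or value of joint knob_a below -0.25 rad) and not (value of joint knob_b above 0.1 rad or value of joint knob_b below -0.1 rad) and horizontal distance between spool_center and clamp_a below 0.105 m and x of spool_center in the frame of clamp_a below -0.03 m) or ((value of joint knob_b above 0.25 rad or value of joint knob_b below -0.25 rad) and not (value of joint knob_a above 0.1 rad or value of joint knob_a below -0.1 rad) and horizontal distance between spool_center and clamp_b below 0.105 m and x of spool_center in the frame of clamp_b below -0.03 m)) and angle between spool_center's own z axis and vertical below 0.17 rad and height (world z) of spool_center between 0.015 and 0.027 m); the robot touches nothing.
It also fails if it takes over 64 s, if anything falls off the work surface, if the arm or the gripper's body presses on something with over 40 N, if the wrist force passes 120 N, or if a joint passes its speed limit or range.

### The arm

A 6-joint arm with a two-finger parallel gripper is mounted at the origin on a cart in front of the work surface, level with it; the furniture and walls round the work are solid. World frame = base frame: x ahead of the robot, y to its left, z up, the work surface at z = 0. Lengths are in m, angles in rad, forces in N, time in s.
With the tool pointing down it reaches from about 0.4 to 0.825 m from the base axis. Payload 7 kg.
Tool frame: the origin (TCP) lies midway between the tips of the shut fingers; the grasp point (between the pads) lies 19 mm behind it; z points along the fingers, y is the line along which they close (so a half turn about z gives the same grasp; the last joint's range is limited). The gripper opens to 88 mm and grips with 3 to 60 N. Pads are 19 mm wide; open, the fingers measure 130 mm over their backs; the gripper's body (78 mm by 193 mm) begins 47 mm behind the grasp point.
Start: joints at [-0.932, 0.359, 0.012, 0, -1.224, -0.288], TCP at [0.232, -0.634, 0.227] pointing down, gripper open.
Joint ranges: [-3.07, 3.07], [-1.43, 2.12], [-1.02, 1.25], [-3.03, 1.67], [-3.05, -0], [-3.03, 3.03]. Speed limits (rad/s): [2.39, 2.39, 3.01, 3.14, 3.14, 3.14].

### API

Orientations are given as [roll, pitch, yaw] about the fixed x, y, z axes, in that order (R = Rz(yaw) Ry(pitch) Rx(roll)).
In Python, from station import arm gives the robot as it stands.
- The arm moves only by the tool servo_tool, never from a script. Its argument "deltas" is a list of rows, each a list of 7 numbers: the closure, from -1 (fully open) to 1 (shut), then the shift along the tool's x, y, z in mm, then the turn, a rotation vector about the tool's x, y, z in degrees. In form: [[gripper, x, y, z, ax, ay, az], ...]. A call has 1 to 20 rows; each row shifts and turns the commanded pose from where the row before left it, along the tool's axes as they then stand; what a row does not reach is not made up. A row lasts 1/12 s, in which the tool goes at most 41.7 mm and 7.16 degrees, less where a joint would pass 70% of its speed; a pose out of reach is approached as far as the arm can. A call is refused whole if a number of a shift passes 41.7 or a number of a turn 7.16, either way. A call with a gripper value outside its range is refused whole. The fingers move at their own pace and stop on an object; "squeeze" is the grip in N (left out, the last holds). Time passes only in rows, so rows that do not move let the fingers close. It gives the time, the measured TCP pose, the force, the opening and the grip force at its end, in the units of the state.
- arm.get_state(): the state, without advancing time (a new reading comes with each control period).
- arm.grab_frame(name): name is "scene" or "top"; returns a dict with "color" (384x512x3 uint8, red, green, blue), "K" (3x3 intrinsics, pixels), "position" and "orientation" of the camera in the world. Camera axes: x right, y down, z forward; pixel columns grow to the right and rows downward; lengths in m; the calibration is good to about 2 mm. A picture is of the moment at which its call begins. There is no depth.
- arm.job_done(): hands the job in; it is judged then, once.
Trained networks look in a picture, given as the dict that the camera call returned (one of the last four; its "shot" number tells which), for a name from the list of things; names that differ only in an ending like _2 or _b are one class to them, and where a whole thing is asked for, a point or a joint stands for the part that bears it (a point fixed in the world has none). Each returns a list of dicts, best first, with "conf" (0 to 1); they miss things now and then, are a little off and sometimes report something else, mostly with a low value. They report only what shows in the picture. A call takes as long as a camera call. They do not tell look-alikes from the thing itself.
- arm.recognise(query, picture): "at" ([x, y, z] in m, in the coordinates of the camera as it stood for that picture, good to about 4 mm: the middle of the surface that is visible of it).
The state is a dict: "t": time; "q": joint angles; "qd": joint speeds; "joint_efforts": joint torques, N m; "eef_pos": TCP position; "ee_rot": TCP orientation; "force": force on the tool from outside, world axes, zero at the start; "moment": the same for the moment, N m; "width": finger opening in m; "gripper_force": force on a finger pad.
Only numpy, scipy, OpenCV 4.12 (cv2) and the standard library are available. Lean on these libraries where they do the work, as an engineer would, in place of code of your own. Each camera call takes 0.05 s, during which the arm holds its last target. There are 200 camera calls.

## Working session

There is one attempt and no reset: what is moved stays moved. The work goes in short steps, Python scripts to look and compute and a tool call to move; the robot and the scene stay as the last step left them, time stands still between calls to the robot, and variables do not carry over. Pictures are saved under pics/ and viewed, at most 10 in all, crops included, and the job is handed in when it is done.

Besides the shell and the picture viewer there is one more tool, called as a command line: name --pt "numbers of a row" for each row, then --argument value for the rest. servo_tool: Moves the arm, as the interface text tells. Its arguments: {"type":"object","properties":{"deltas":{"type":"array","items":{"type":"array","items":{"type":"number"}}},"squeeze":{"type":"number"}},"required":["deltas"]}

```bash
mkdir -p pics; cat > h.py <<'E'
import numpy as np, cv2
from scipy.spatial.transform import Rotation as Rn
from station import arm
def Rc(f):
    o=np.array(f["orientation"],float)
    if o.shape==(3,3): return o
    return Rn.from_euler('xyz',o).as_matrix() if o.size==3 else Rn.from_quat(o).as_matrix()
def ray(f,u,v):
    d=Rc(f)@np.linalg.inv(np.array(f["K"]))@np.array([u,v,1.]); return np.array(f["position"]),d
def at_z(f,u,v,z):
    p,d=ray(f,u,v); return p+d*(z-p[2])/d[2]
def proj(f,P):
    c=np.array(f["K"])@(Rc(f).T@(np.array(P)-np.array(f["position"]))); return c[:2]/c[2]
def world(f,at): return Rc(f)@np.array(at)+np.array(f["position"])
def tri(f1,p1,f2,p2):
    a,d=ray(f1,*p1);b,e=ray(f2,*p2)
    s=np.linalg.lstsq(np.c_[d,-e],b-a,rcond=None)[0]
    return (a+d*s[0]+b+e*s[1])/2, np.linalg.norm(a+d*s[0]-b-e*s[1])
def save(f,n): cv2.imwrite(f"pics/{n}.png",f["color"][:,:,::-1])
E
python3 - <<'E'
from h import *
s=arm.get_state();print(s)
for n in("scene","top"):
    f=arm.grab_frame(n);save(f,n+"0");print(n,f["position"],f["orientation"],f["K"])
    for q in("clamp_a","knob_a","spool_center"):
        for r in arm.recognise(q,f):
            w=world(f,r["at"]);print(q,round(r["conf"],2),w.round(3),proj(f,w).round())
E
```

```text
{'t': 0.0, 'q': array([-9.31884649e-01,  3.59403098e-01,  1.10699107e-02, -3.30550162e-04,
       -1.22408962e+00, -2.88090486e-01]), 'qd': array([ 5.31742145e-04,  6.30547218e-04,  2.51480766e-04,  1.77644610e-05,
        1.28566792e-04, -1.18938453e-03]), 'joint_efforts': array([ 2.26515564e-03, -5.82724142e+01,  2.93050933e+01,  6.99721009e+00,
        6.93308990e-03, -1.43171255e-04]), 'eef_pos': array([ 0.23177717, -0.63345036,  0.22562054]), 'ee_rot': array([ 3.13994491e+00, -1.64228435e-04, -2.79088390e+00]), 'force': array([ 0.30271507, -0.36628454, -0.66918894]), 'moment': array([-0.03092587,  0.01499806, -0.03571023]), 'gripper_force': 0.0, 'width': 0.08765085136366749}
scene [-0.08432951 -0.63772739  0.46792488] [-2.05436053  0.02056246 -0.94047335] [[424.56467695   0.         255.74342002]
 [  0.         424.56467695 185.15564381]
 [  0.           0.           1.        ]]
clamp_a 0.96 [ 0.558 -0.362  0.032] [343. 220.]
clamp_a 0.94 [ 0.59  -0.143  0.03 ] [259. 185.]
knob_a 0.67 [ 0.563 -0.36   0.059] [344. 206.]
knob_a 0.66 [ 0.59  -0.14   0.061] [257. 172.]
spool_center 0.87 [ 0.425 -0.144  0.027] [210. 219.]
spool_center 0.73 [ 0.437 -0.066  0.032] [185. 203.]
spool_center 0.6 [ 0.464 -0.216  0.023] [252. 223.]
spool_center 0.58 [ 0.498 -0.043  0.024] [198. 191.]
top [ 0.34466931 -0.19524645  0.88521506] [-2.93523366 -0.0052209  -1.36907035] [[368.15608809   0.         256.95592469]
 [  0.         368.15608809 182.96840891]
 [  0.           0.           1.        ]]
clamp_a 0.92 [ 0.593 -0.138  0.025] [252. 153.]
clamp_a 0.63 [ 0.572 -0.344  0.027] [335. 178.]
knob_a 0.58 [ 0.57  -0.351  0.067] [342. 175.]
spool_center 0.7 [ 0.502 -0.038  0.038] [203. 180.]
spool_center 0.69 [ 0.438 -0.137  0.04 ] [238. 214.]
spool_center 0.64 [ 0.476 -0.206  0.041] [271. 204.]
spool_center 0.63 [ 0.446 -0.056  0.038] [205. 204.]
```

View pics/scene0.png

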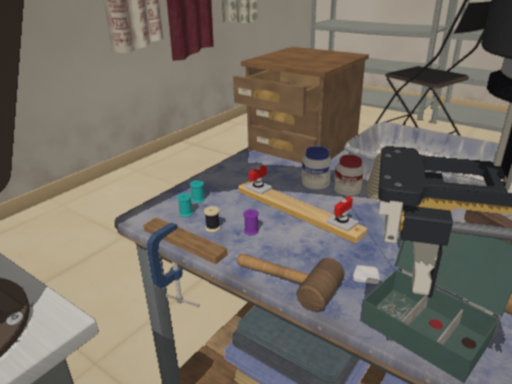

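View pics/top0.png

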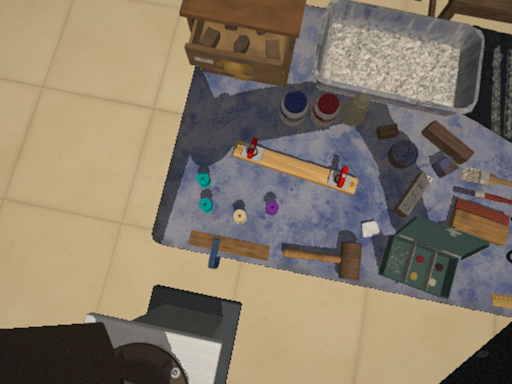

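Scene view: black spool at (211,219), purple decoy (251,222), turquoise ones at (185,205) and (197,190); red knobs at (258,177) and (343,210). Top view: spool at (239,215), knobs at (252,149) and (342,178).

```bash
python3 - <<'E'
from h import *
fs=arm.grab_frame("scene");ft=arm.grab_frame("top")
def red(f,c,r=18):
    im=f["color"].astype(int);m=(im[...,0]>110)&(im[...,1]<70)&(im[...,2]<70)
    v,u=np.nonzero(m);k=(abs(u-c[0])<r)&(abs(v-c[1])<r);u,v=u[k],v[k]
    print(len(u),u.min(),u.max(),v.min(),v.max());return (u.mean(),v.mean())
K=[]
for a,b in(((258,177),(252,149)),((343,210),(342,178))):
    p,e=tri(fs,red(fs,a),ft,red(ft,b));K.append(p);print("knob",p.round(4),e.round(4))
d=K[0]-K[1];print("dist",np.linalg.norm(d),"yaw",np.arctan2(-d[0],d[1]))
# pale disc of spool (top)
for f,c in((fs,(211,211)),(ft,(239,215))):
    im=f["color"].astype(int);x,y=c
    m=(im.min(2)>120)&(im[...,0]-im[...,2]>15);v,u=np.nonzero(m);k=(abs(u-x)<12)&(abs(v-y)<12)
    print("spool",u[k].mean(),v[k].mean(),k.sum(),u[k].min(),u[k].max(),v[k].min(),v[k].max())
p=at_z(ft,239.5,215.5,.042);print(p, proj(fs,p))
a=fs["color"][130:270,160:390];b=ft["color"][110:250,170:400]
cv2.imwrite("pics/c1.png",cv2.resize(np.vstack([a,b]),None,fx=2.1,fy=2.1,interpolation=cv2.INTER_CUBIC)[:,:,::-1])
E
```

```text
103 249 260 170 180
28 247 253 152 158
knob [ 0.5786 -0.1357  0.0561] 0.0029
198 335 351 196 216
93 337 347 166 187
knob [ 0.5711 -0.3551  0.0536] 0.0016
dist 0.21957868975919742 yaw -0.03406717037194045
spool 210.85046728971963 210.0467289719626 107 204 218 206 214
spool 239.02678571428572 215.90178571428572 112 233 246 210 223
[ 0.43561925 -0.1402136   0.042     ] [211.42954736 209.24777708]
```

View pics/c1.png

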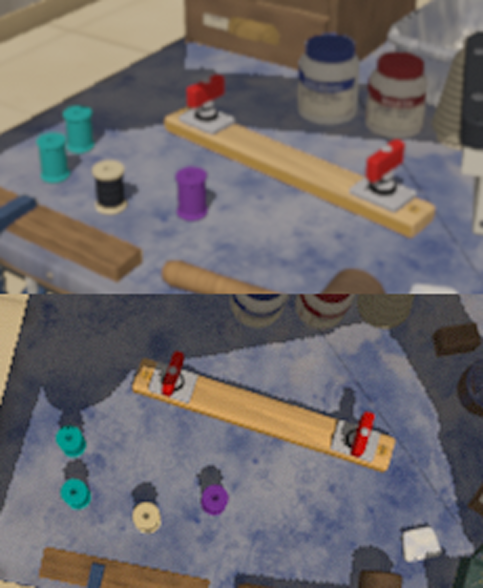

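Crop: wing a at top px (252.4,147.6) / scene (257.6,172.9), wing b at top (342.9,176.7) / scene (343.3,206.2); the first mask missed the shaded part of a, so I re-measure with a hue mask.

```bash
python3 - <<'E'
from h import *
fs=arm.grab_frame("scene");ft=arm.grab_frame("top")
def red(f,c,r=16):
    im=f["color"].astype(float);m=(im[...,0]>50)&(im[...,0]>2.2*im[...,1])&(im[...,0]>2.2*im[...,2])
    v,u=np.nonzero(m);k=(abs(u-c[0])<r)&(abs(v-c[1])<r);u,v=u[k],v[k]
    print(len(u),u.min(),u.max(),v.min(),v.max());return (u.mean(),v.mean())
K=[]
for a,b in(((258,173),(252,148)),((343,206),(343,177))):
    pb=red(ft,b);p,e=tri(fs,red(fs,a),ft,pb);K.append(p);print("knob",p.round(4),e.round(4),at_z(ft,*pb,.06).round(4))
d=K[0]-K[1];print("dist",np.linalg.norm(d),"yaw",np.arctan2(-d[0],d[1]))
p,e=tri(fs,(210.85,210.05),ft,(239.03,215.9));print("spooltop",p.round(4),e)
E
```

```text
99 247 256 137 158
173 249 266 166 180
knob [ 0.5962 -0.1355  0.054 ] 0.0008 [ 0.5946 -0.1362  0.06  ]
109 337 347 166 187
192 335 351 197 216
knob [ 0.5709 -0.3544  0.0533] 0.0008 [ 0.5693 -0.3534  0.06  ]
dist 0.2203789550324327 yaw -0.11486739651961776
spooltop [ 0.4347 -0.1393  0.0403] 0.00010359932900649179
```

```bash
cat > plan.py <<'E'
import sys
from h import *
# plan.py x y z yaw_deg n : n equal rows (shift, then turn about tool z) to the goal
x,y,z,yaw,n=map(float,sys.argv[1:]);n=int(n)
s=arm.get_state();R0=Rn.from_euler('xyz',s["ee_rot"])
rv=(R0.inv()*Rn.from_euler('xyz',[np.pi,0,np.radians(yaw)])).as_rotvec()/n
S=sum(Rn.from_rotvec(rv*k).as_matrix() for k in range(n))
t=np.linalg.solve(S,R0.as_matrix().T@(np.array([x,y,z])-s["eef_pos"]))*1000
print(n,"rows of",t.round(1),np.degrees(rv).round(2),"pos",s["eef_pos"].round(4),"yaw",np.degrees(s["ee_rot"]).round(1),"t",round(s["t"],2))
E
python3 plan.py .5705 -.354 .10 173.4 15
```

```text
15 rows of [-25.1  15.6   8.4] [0.   0.   1.78] pos [ 0.2319 -0.6339  0.2266] yaw [ 180.     0.  -159.9] t 0.6
```

servo_tool --pt "-1 -25.1 15.6 0 0 0 1.78" --pt "-1 -25.1 15.6 0 0 0 1.78" --pt "-1 -25.1 15.6 0 0 0 1.78" --pt "-1 -25.1 15.6 0 0 0 1.78" --pt "-1 -25.1 15.6 0 0 0 1.78" --pt "-1 -25.1 15.6 0 0 0 1.78" --pt "-1 -25.1 15.6 0 0 0 1.78" --pt "-1 -25.1 15.6 0 0 0 1.78" --pt "-1 -25.1 15.6 0 0 0 1.78" --pt "-1 -25.1 15.6 0 0 0 1.78" --pt "-1 -25.1 15.6 0 0 0 1.78" --pt "-1 -25.1 15.6 0 0 0 1.78" --pt "-1 -25.1 15.6 0 0 0 1.78" --pt "-1 -25.1 15.6 0 0 0 1.78" --pt "-1 -25.1 15.6 0 0 0 1.78" --pt "-1 0 0 30 0 0 0" --pt "-1 0 0 30 0 0 0" --pt "-1 0 0 30 0 0 0" --pt "-1 0 0 0 0 0 0"

```text
t: 2.18
eef_pos: [0.5677, -0.3525, 0.1299]
ee_rot: [3.138, -0.009, 3.026]
force: [-0.9, 1.0, -2.5]
width: 0.0879
gripper_force: 0.0
```

```bash
python3 plan.py .5705 -.354 .039 173.4 4; python3 - <<'E'
from h import *
f=arm.grab_frame("scene");cv2.imwrite("pics/d1.png",cv2.resize(f["color"][100:270,230:470],None,fx=2.5,fy=2.5)[:,:,::-1])
E
```

```text
4 rows of [-0.9 -0.3 22.7] [ 0.05 -0.13 -0.01] pos [ 0.5677 -0.3525  0.1299] yaw [179.8  -0.5 173.4] t 2.18
```

View pics/d1.png

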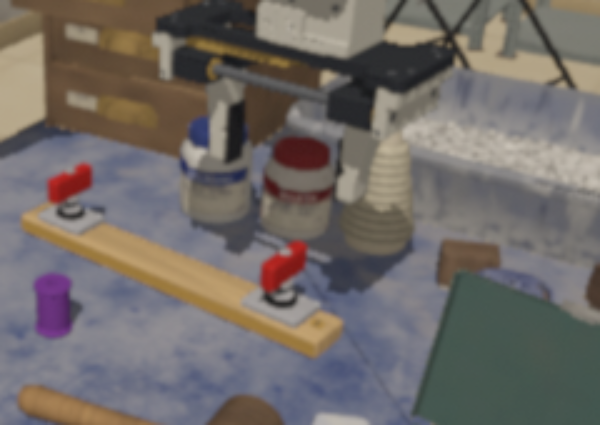

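The open fingers hover above and around the right-hand wing (crop 283,265), clear of the jars and the cone. Descending and closing gently.

servo_tool --pt "-1 -0.9 -0.3 22.7 0 0 0" --pt "-1 -0.9 -0.3 22.7 0 0 0" --pt "-1 -0.9 -0.3 22.7 0 0 0" --pt "-1 -0.9 -0.3 22.7 0 0 0" --pt "-1 0 0 0 0 0 0" --pt "-1 0 0 0 0 0 0" --pt "0 0 0 0 0 0 0" --pt "0 0 0 0 0 0 0" --pt "0.5 0 0 0 0 0 0" --pt "0.5 0 0 0 0 0 0" --pt "1 0 0 0 0 0 0" --pt "1 0 0 0 0 0 0" --pt "1 0 0 0 0 0 0" --pt "1 0 0 0 0 0 0" --squeeze 25

```text
t: 3.4
eef_pos: [0.5743, -0.356, 0.0458]
ee_rot: [-3.142, -0.0, 3.026]
force: [0.0, -0.1, 0.1]
width: 0.0399
gripper_force: 0.0
```

servo_tool --pt "0 2 0.8 3.5 0 0 0" --pt "0 2 0.8 3.5 0 0 0" --pt "0.6 0 0 0 0 0 0" --pt "1 0 0 0 0 0 0" --pt "1 0 0 0 0 0 0" --pt "1 0 0 0 0 0 0" --pt "1 0 0 0 0 0 0" --pt "1 0 0 0 0 0 0" --pt "1 0 0 0 0 0 0" --pt "1 0 0 0 0 0 0" --squeeze 25

```text
t: 4.23
eef_pos: [0.5705, -0.3563, 0.039]
ee_rot: [-3.139, 0.0, 3.026]
force: [-1.0, -11.0, -2.4]
width: 0.0139
gripper_force: 25.0
```

servo_tool --pt "1 0 -2 0 0 0 0" --pt "1 0 0 0 0 0 6" --pt "1 0 0 0 0 0 6" --pt "1 0 0 0 0 0 6" --pt "1 0 0 0 0 0 6" --pt "1 0 0 0 0 0 6" --pt "1 0 0 0 0 0 5" --pt "1 0 0 0 0 0 0" --pt "1 0 0 0 0 0 0" --pt "1 0 0 0 0 0 0"

```text
t: 5.07
eef_pos: [0.5702, -0.3571, 0.039]
ee_rot: [-3.141, 0.001, 2.416]
force: [-1.3, -7.2, -1.6]
width: 0.0144
gripper_force: 25.6
```

```bash
python3 -c "
from h import *
s=arm.get_state();print(s['moment'],s['force'],s['joint_efforts'][5],s['width'],np.degrees(s['ee_rot']))"
```

```text
[-2.39091756  0.36003302  0.48736079] [-1.25307428 -7.20010959 -1.5987651 ] -0.45212242752313614 0.01439367366205994 [-1.79937616e+02  3.94685202e-02  1.38439516e+02]
```

The knob pushes back with 0.45–0.49 N m, so this one (right, b) is tight. Turning it back, releasing and rising.

servo_tool --pt "1 0 0 0 0 0 -6" --pt "1 0 0 0 0 0 -6" --pt "1 0 0 0 0 0 -6" --pt "1 0 0 0 0 0 -6" --pt "1 0 0 0 0 0 -6" --pt "1 0 0 0 0 0 -5" --pt "1 0 0 0 0 0 0" --pt "-1 0 0 0 0 0 0" --pt "-1 0 0 0 0 0 0" --pt "-1 0 0 0 0 0 0" --pt "-1 0 0 0 0 0 0" --pt "-1 0 0 0 0 0 0" --pt "-1 0 0 -30 0 0 0" --pt "-1 0 0 -35 0 0 0" --pt "-1 0 0 0 0 0 0" --pt "-1 0 0 0 0 0 0" --pt "-1 0 0 0 0 0 0"

```text
t: 6.48
eef_pos: [0.5703, -0.3557, 0.1039]
ee_rot: [3.141, 0.001, 3.026]
force: [0.3, 0.3, -0.3]
width: 0.0751
gripper_force: 0.0
```

```bash
python3 plan.py .5955 -.138 .105 173.4 7
```

```text
7 rows of [ 0.  31.3 -0.2] [ 0.  0. -0.] pos [ 0.5703 -0.3557  0.1039] yaw [180.    0.  173.4] t 6.48
```

servo_tool --pt "-1 0 31.3 0 0 0 0" --pt "-1 0 31.3 0 0 0 0" --pt "-1 0 31.3 0 0 0 0" --pt "-1 0 31.3 0 0 0 0" --pt "-1 0 31.3 0 0 0 0" --pt "-1 0 31.3 0 0 0 0" --pt "-1 0 31.3 0 0 0 0" --pt "-1 0 0 0 0 0 0" --pt "-1 0 0 0 0 0 0" --pt "-1 0 0 0 0 0 0" --pt "-1 0 0 33 0 0 0" --pt "-1 0 0 33 0 0 0" --pt "0 0 0 0 0 0 0" --pt "0 0 0 0 0 0 0" --pt "0 0 0 0 0 0 0"

```text
t: 7.73
eef_pos: [0.5961, -0.1393, 0.0388]
ee_rot: [-3.141, 0.0, 3.026]
force: [-0.7, -0.4, 0.9]
width: 0.0726
gripper_force: 0.0
```

servo_tool --pt "0.5 0 0 0 0 0 0" --pt "1 0 0 0 0 0 0" --pt "1 0 0 0 0 0 0" --pt "1 0 0 0 0 0 0" --pt "1 0 0 0 0 0 0" --pt "1 0 0 0 0 0 0" --pt "1 0 0 0 0 0 0" --pt "1 0 0 0 0 0 0" --pt "1 0 0 0 0 0 0" --pt "1 0 0 0 0 0 0" --pt "1 0 0 0 0 0 0" --pt "1 0 0 0 0 0 0" --squeeze 25

```text
t: 8.73
eef_pos: [0.5956, -0.1381, 0.0378]
ee_rot: [3.141, 0.0, 3.026]
force: [-0.0, 2.0, 1.2]
width: 0.0134
gripper_force: 25.0
```

servo_tool --pt "1 0 0 0 0 0 6" --pt "1 0 0 0 0 0 6" --pt "1 0 0 0 0 0 6" --pt "1 0 0 0 0 0 6" --pt "1 0 0 0 0 0 6" --pt "1 0 0 0 0 0 5" --pt "1 0 0 0 0 0 0" --pt "1 0 0 0 0 0 0" --pt "1 0 0 0 0 0 0"

```text
t: 9.48
eef_pos: [0.5955, -0.1383, 0.0377]
ee_rot: [-3.142, -0.0, 2.418]
force: [-1.0, 2.6, -0.1]
width: 0.0132
gripper_force: 25.0
```

```bash
python3 -c "
from h import *
s=arm.get_state();print(s['moment'],s['joint_efforts'][5],np.degrees(s['ee_rot']),s['q'])"
```

```text
[0.68391858 0.14672518 0.02221244] -0.049917051801458 [-1.79997968e+02 -7.35146366e-03  1.38565459e+02] [ 9.09175215e-02  4.34964754e-01 -3.52860377e-01 -9.77231679e-05
 -7.83085076e-01 -2.38481375e+00]
```

Moment only about 0.03 N m: the left knob (a) is the loose one. Releasing, rising.

servo_tool --pt "-1 0 0 0 0 0 0" --pt "-1 0 0 0 0 0 0" --pt "-1 0 0 0 0 0 0" --pt "-1 0 0 0 0 0 0" --pt "-1 0 0 0 0 0 0" --pt "-1 0 0 -30 0 0 0" --pt "-1 0 0 -38 0 0 0" --pt "-1 0 0 0 0 0 0" --pt "-1 0 0 0 0 0 0"

```text
t: 10.23
eef_pos: [0.5973, -0.1384, 0.1084]
ee_rot: [3.138, 0.004, 2.416]
force: [0.2, -0.6, -0.4]
width: 0.0684
gripper_force: 0.0
```

```bash
python3 plan.py .4345 -.141 .105 180 8
```

```text
8 rows of [19.  -8.6  0.4] [ 0.01  0.04 -5.2 ] pos [ 0.5973 -0.1384  0.1084] yaw [179.8   0.2 138.4] t 10.23
```

servo_tool --pt "-0.36 19 -8.6 0 0 0 -5.2" --pt "-0.36 19 -8.6 0 0 0 -5.2" --pt "-0.36 19 -8.6 0 0 0 -5.2" --pt "-0.36 19 -8.6 0 0 0 -5.2" --pt "-0.36 19 -8.6 0 0 0 -5.2" --pt "-0.36 19 -8.6 0 0 0 -5.2" --pt "-0.36 19 -8.6 0 0 0 -5.2" --pt "-0.36 19 -8.6 0 0 0 -5.2" --pt "-0.36 0 0 0 0 0 0" --pt "-0.36 0 0 0 0 0 0" --pt "-0.36 0 0 0 0 0 0"

```text
t: 11.15
eef_pos: [0.4327, -0.1411, 0.1056]
ee_rot: [-3.142, 0.0, 3.14]
force: [1.0, -1.0, 0.6]
width: 0.0597
gripper_force: 0.0
```

```bash
python3 plan.py .4345 -.141 .009 180 4;python3 - <<'E'
from h import *
f=arm.grab_frame("scene");cv2.imwrite("pics/d2.png",cv2.resize(f["color"][80:280,130:380],None,fx=2.8,fy=2.8)[:,:,::-1])
E
```

```text
4 rows of [-0.5  0.  24.2] [-0.    0.   -0.02] pos [ 0.4327 -0.1411  0.1056] yaw [-180.     0.   179.9] t 11.15
```

View pics/d2.png

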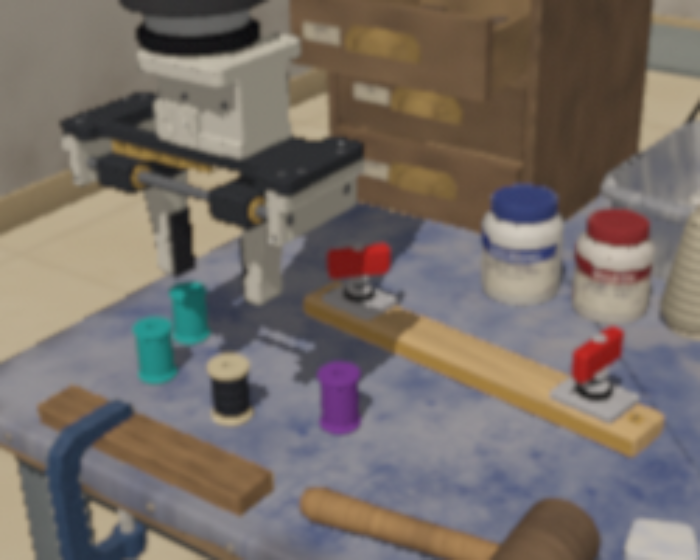

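Knob a (crop 360,262) stays turned, knob b (598,355) is back; the fingers straddle the black spool (230,390), clear of the turquoise ones. Descend and grip.

servo_tool --pt "-0.36 -0.5 0 24 0 0 0" --pt "-0.36 -0.5 0 24 0 0 0" --pt "-0.36 -0.5 0 24 0 0 0" --pt "-0.36 -0.5 0 24 0 0 0" --pt "-0.36 0 0 0 0 0 0" --pt "-0.36 0 0 0 0 0 0" --pt "0.3 0 0 0 0 0 0" --pt "0.6 0 0 0 0 0 0" --pt "1 0 0 0 0 0 0" --pt "1 0 0 0 0 0 0" --pt "1 0 0 0 0 0 0" --pt "1 0 0 0 0 0 0" --pt "1 0 0 0 0 0 0" --pt "1 0 0 0 0 0 0" --squeeze 12

```text
t: 12.37
eef_pos: [0.4347, -0.1412, 0.0103]
ee_rot: [-3.141, 0.001, -3.141]
force: [-1.3, -0.9, 6.3]
width: 0.0273
gripper_force: 12.0
```

servo_tool --pt "1 0 0 -10 0 0 0" --pt "1 0 0 -20 0 0 0" --pt "1 0 0 -20 0 0 0" --pt "1 0 0 0 0 0 0" --pt "1 0 0 0 0 0 0" --pt "1 0 0 0 0 0 0"

```text
t: 12.87
eef_pos: [0.4339, -0.141, 0.0595]
ee_rot: [3.141, -0.0, 3.141]
force: [-1.0, 0.2, -0.1]
width: 0.027
gripper_force: 12.0
```

```bash
python3 plan.py .516 -.129 .059 180 5
```

```text
5 rows of [-16.4   2.4   0.1] [ 0. -0. -0.] pos [ 0.4339 -0.141   0.0595] yaw [180.  -0. 180.] t 12.87
```

servo_tool --pt "1 -16.4 2.4 0 0 0 0" --pt "1 -16.4 2.4 0 0 0 0" --pt "1 -16.4 2.4 0 0 0 0" --pt "1 -16.4 2.4 0 0 0 0" --pt "1 -16.4 2.4 0 0 0 0" --pt "1 0 0 0 0 0 0" --pt "1 0 0 0 0 0 0" --pt "1 0 0 0 0 0 0"

```text
t: 13.53
eef_pos: [0.515, -0.1291, 0.0586]
ee_rot: [3.142, -0.003, 3.141]
force: [-0.3, 0.0, 0.5]
width: 0.0272
gripper_force: 12.0
```

```bash
python3 plan.py .516 -.129 .011 180 4;python3 - <<'E'
from h import *
f=arm.grab_frame("scene");cv2.imwrite("pics/d3.png",cv2.resize(f["color"][110:250,150:320],None,fx=4,fy=4)[:,:,::-1])
E
```

```text
4 rows of [-0.3  0.  11.9] [ 0.   -0.04 -0.  ] pos [ 0.515  -0.1291  0.0586] yaw [ 1.8e+02 -1.0e-01  1.8e+02] t 13.53
```

View pics/d3.png

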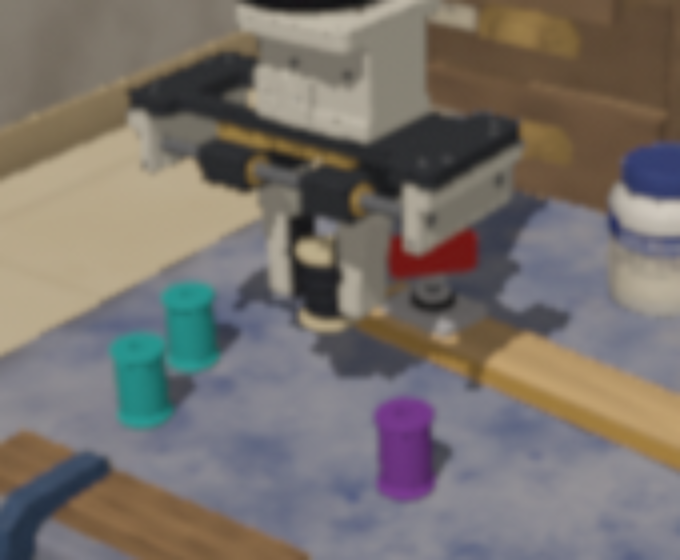

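The spool (crop 320,285) hangs upright in the fingers, in front of the turned knob. Lowering.

servo_tool --pt "1 0 0 14 0 0 0" --pt "1 0 0 14 0 0 0" --pt "1 0 0 10 0 0 0" --pt "1 0 0 5 0 0 0" --pt "1 0 0 3 0 0 0" --pt "1 0 0 1.5 0 0 0" --pt "1 0 0 0 0 0 0" --pt "1 0 0 0 0 0 0" --pt "1 0 0 0 0 0 0"

```text
t: 14.33
eef_pos: [0.5167, -0.129, 0.0128]
ee_rot: [3.142, 0.001, -3.142]
force: [0.2, -0.1, 0.0]
width: 0.027
gripper_force: 12.0
```

servo_tool --pt "1 0 0 1.2 0 0 0" --pt "1 0 0 1.2 0 0 0" --pt "1 0 0 0 0 0 0" --pt "1 0 0 0 0 0 0"

```text
t: 14.67
eef_pos: [0.5167, -0.1291, 0.0103]
ee_rot: [-3.142, 0.001, -3.141]
force: [-0.6, -0.3, 5.0]
width: 0.027
gripper_force: 12.0
```

Contact (5 N). Opening and rising.

servo_tool --pt "0.2 0 0 0 0 0 0" --pt "0.1 0 0 0 0 0 0" --pt "-0.1 0 0 0 0 0 0" --pt "-0.25 0 0 0 0 0 0" --pt "-0.36 0 0 0 0 0 0" --pt "-0.36 0 0 0 0 0 0" --pt "-0.36 0 0 0 0 0 0" --pt "-0.36 0 0 -15 0 0 0" --pt "-0.36 0 0 -25 0 0 0" --pt "-0.36 0 0 -35 0 0 0" --pt "-0.36 0 0 -35 0 0 0" --pt "-0.36 0 0 -35 0 0 0" --pt "-0.36 0 0 -30 0 0 0" --pt "-0.36 0 0 0 0 0 0" --pt "-0.36 0 0 0 0 0 0"

```text
t: 15.92
eef_pos: [0.5173, -0.1289, 0.1869]
ee_rot: [3.141, 0.005, 3.142]
force: [-1.0, 0.3, -0.2]
width: 0.0595
gripper_force: 0.0
```

```bash
python3 - <<'E'
from h import *
f=arm.grab_frame("scene");cv2.imwrite("pics/d4.png",cv2.resize(f["color"][110:250,150:380],None,fx=3.4,fy=3.4)[:,:,::-1])
for r in arm.recognise("spool_center",f):
    w=world(f,r["at"]);print(round(r["conf"],2),w.round(3),proj(f,w).round())
E
```

```text
0.89 [ 0.461 -0.218  0.024] [251. 223.]
0.79 [ 0.438 -0.066  0.027] [186. 204.]
0.59 [ 0.507 -0.134  0.025] [232. 201.]
0.58 [ 0.496 -0.046  0.023] [198. 192.]
0.39 [ 0.59  -0.141  0.04 ] [258. 181.]
```

View pics/d4.png

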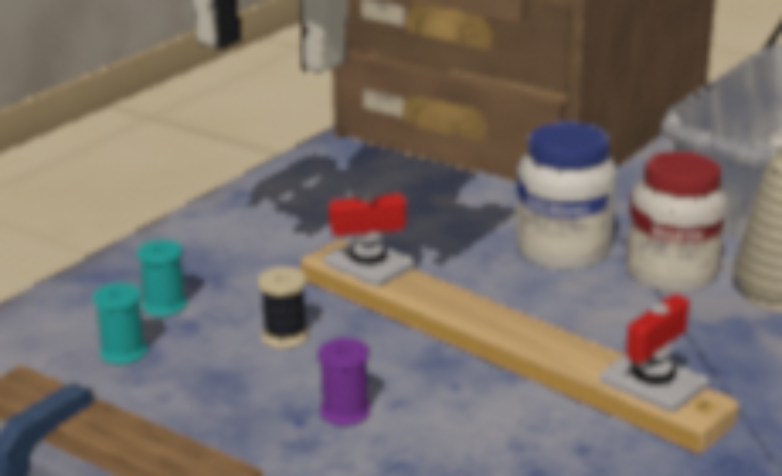

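The spool stands upright (crop 283,306) in front of the turned knob a (368,215), knob b (657,328) is back at its start, and the gripper is clear.

```bash
python3 -c "
from station import arm
print(arm.job_done())"
```

```text
the job is handed in; nothing more can be done
None
```

The loose knob was the left one (knob_a, as I labelled it): I left it turned about 0.6 rad, knob_b sprang back, and the black spool stands upright about 8 cm in front of knob_a; the job is handed in, with no verdict returned.

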